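# Load the sugar mill, screw its lid on and start it

### The arm

A 6-joint arm with a two-finger parallel gripper is mounted at the origin on the work surface. World frame = base frame: x ahead of the robot, y to its left, z up, the work surface at z = 0. Lengths are in mm, angles in rad, forces in N, time in s.
With the tool pointing down it reaches from about 300 to 775 mm from the base axis. Payload 14.6 kg.
Tool frame: the origin (TCP) lies between the finger pads; the fingertips stand 17 mm ahead of it and the grasp point (between the pads) lies 2 mm behind it (manip.tip_reach is the distance from the TCP to the fingertips, in mm); z points along the fingers, y is the line along which they close (so a half turn about z gives the same grasp; the last joint's range is limited). The gripper opens to 94 mm and grips with 3 to 60 N. Pads are 16 mm wide; open, the fingers measure 119 mm over their backs; the gripper's body (75 mm by 177 mm) begins 78 mm behind the grasp point.
Start: joints at [1.126, 0.3, 1.521, -0, 1.321, -0.067], TCP at [202.879, 511.204, 222.446] pointing down, gripper open.
Joint ranges: [-3.03, 3.03], [-0.79, 2.21], [0.23, 2.52], [-1.04, 4.18], [0, 3.07], [-2.55, 2.55]. Speed limits (rad/s): [2.22, 2.22, 2.57, 3.14, 3.14, 3.14].

### API

Orientations are given as [roll, pitch, yaw] about the fixed x, y, z axes, in that order (R = Rz(yaw) Ry(pitch) Rx(roll)).
In Python, from cell import manip, viewer gives the robot as it stands.
- The arm moves only by the tool apply_moves, never from a script. Its argument "moves" is a list of rows, each a list of 3 entries, a list of its own where there are three numbers: the shift along the tool's x, y, z each as a share of 0.25 m, from -1 to 1, then the turn, a rotation vector about the tool's x, y, z each as a share of pi rad, from -1 to 1, then the closure, from 0 (fully open) to 1 (shut). In form: [[[dx, dy, dz], [wx, wy, wz], grip], ...]. A call has 1 to 12 rows; each row is the pose to reach, as a shift and turn from the pose commanded when the call began, along the tool's axes at that moment, turning the shorter way round; what a row does not reach only later rows make up. A row lasts 1/12 s, in which the tool goes at most 41.7 mm and 7.16 degrees, less where a joint would pass 70% of its speed; a pose out of reach is approached as far as the arm can. A call with a number of a shift or a turn outside -1 to 1 is refused whole. A call with a gripper value outside its range is refused whole. The fingers move at their own pace and stop on an object; "squeeze" is the grip in N (left out, the last holds). Time passes only in rows, so rows that repeat a pose let the fingers close. It gives the time, the measured TCP pose, the force, the opening and the grip force at its end, in the units of the state.
- manip.read_state(): the state, without advancing time (a new reading comes with each control period).
- viewer.camera(name): name is "scene" or "top" or "wrist"; returns the picture (420x560x3 uint8, blue, green, red); there is no depth.
- viewer.camera_info(name): a dict with "camera_matrix" (3x3 intrinsics, pixels), "k1" (the pictures are not rectified: a ray, as slopes to the right and down, at radius r is drawn at 1 + k1 r^2 times it, then the intrinsics apply), "R" (3x3) and "t" (3): a world point X has camera coordinates R X + t. Camera axes: x right, y down, z forward; pixel columns grow to the right and rows downward; lengths in mm; the calibration is good to about 2 mm. A picture is of the moment at which its call begins: read the wrist's pose just before it. camera_info takes no time and is no camera call; for the wrist camera it gives the pose at the moment of the call.
- manip.sign_off(): hands the job in; it is judged then, once.
The state is a dict: "clock": time; "joints": joint angles; "qd": joint speeds; "effort": joint torques, N m; "eef_pos": TCP position; "eef_rot": TCP orientation; "wrist_force": force on the tool from outside, world axes, zero at the start; "moment": the same for the moment, N m; "finger_gap": finger opening in mm; "finger_force": force on a finger pad.
Only numpy, scipy, OpenCV 4.12 (cv2) and the standard library are available. Lean on these libraries where they do the work, as an engineer would, in place of code of your own. Each camera call takes 0.05 s, during which the arm holds its last target. There are 200 camera calls.

### The job

Get the sugar mill running: stand the grinding burr upright inside the mill's chamber, then put the red screw lid on the chamber and close it fully, clockwise to its stop. The lid's lugs catch only if you first set it level on the neck and turn it backward (counter-clockwise) until it drops. Once it is closed, and not before, press the green start button and let go; leave the bowl, the stick and the steel cup where they are.

Things in the scene. Friction and masses are not known exactly. Their poses are not given: they have to be found in the camera images.
- mill: White bench sugar mill, fixed to the table. Base 130 x 250 x 45 mm high; origin at the centre of its underside, z up. The round steel grinding chamber stands 50 mm from the origin along the mill's +y, the green start button 75 mm along its -y. Chamber body 60 mm diameter to 78 mm above the table, then a neck 45 mm outside, bore 34 mm, its rim 105 mm above the table.
- neck (a point): Centre of the neck's rim (the chamber's mouth), on its axis; axes as the mill's. The mouth's top 4 mm flare to 41 mm. Outside the neck: four equal ramps, 57 mm across, tops 6 to 7 mm below the rim, each running down clockwise to an upright stop (top 3.5 mm below the rim). Between a stop and the next ramp's high end is a 34 deg gap. A lid set at random rests on ramps or stops, 8 to 11.5 mm above home.
- thread_start (a point): A point in one of the four gaps, level with the ramps' tops, 25 mm from the axis. Turned counter-clockwise (seen from above) by at most 70 deg, the resting lid comes with its lugs over the gaps (20 deg of play) and can go down until its ceiling meets the rim. Then 48 to 68 deg clockwise, under the ramps, brings it to the stops; there its x axis is parallel to the mill's x or y.
- chamber_floor (a point): Centre of the chamber's inner floor, 50 mm below the rim, on the chamber axis.
- lid: Red screw lid, standing upright on its white inner tube (32 mm outside, 25 mm inside, 30 mm long from the ceiling; fits in the chamber's bore). Skirt 68 mm diameter, from 15 to 35 mm height; round knob 36 mm diameter on top, 35 to 63 mm. Origin under the tube's centre, z up. Four lugs in the skirt's bottom edge along +-x, +-y, 14 deg wide. About 0.12 kg. Home: origin 30 mm below the rim.
- burr: Steel grinding burr, 43 mm high: foot 28 mm diameter (16 mm high), thin stem, and a black round grip 15 mm diameter on top, from 27 to 43 mm. Origin at the centre of the underside, z up. About 0.07 kg. It stands on the tray.
- start (a joint): Travel of the green push button, m: 0 released, 0.006 fully down (5 N); springs back. More than 0.004 starts the mill.
- start_top (a point): Centre of the green start button's top face, 30 mm diameter, pressed straight down; axes as the mill's.
- tray: Aluminium tray 260 x 340 mm, rim 18 mm high, floor 4 mm thick, fixed to the table; origin at the centre of its underside. The lid, burr and a bowl stand on it in a row along its y in any order; a wooden stick lies behind them at its +x side.
- bowl: Small blue ceramic bowl, 64 mm diameter, 35 mm high, on the tray; a bystander. Origin at the centre of its underside.
- stick: Dark wooden modelling stick 22 x 200 x 14 mm on the tray; a bystander. Origin under its centre, length along its y.
- cup: Steel cup, 72 mm diameter, 90 mm high, on the table; a bystander. Origin at its underside.
Not all that is in view belongs to the job. There is more than one size of the lid; the one meant has the size given above.

How it is judged (in metres and radians):
On the way, in this order (a step that is already met when the one before it is completed fails the run):
1. the burr stands upright on the chamber's floor, let go (horizontal distance between burr and chamber_floor below 0.008 m and z of burr in the frame of chamber_floor below 0.004 m and angle between burr's own z axis and vertical below 0.2 rad and contact force between burr and the fingers below 0.1 N), for 0.2 s.
2. the lid, level on the neck, has dropped past the thread starts (horizontal distance between lid and neck below 0.005 m and z of lid in the frame of neck below -0.0265 m and angle between lid's own z axis and vertical below 0.08 rad), for 0.1 s.
3. the lid is screwed clockwise to its stop (all of step 2 and (angle between the x axis of lid and the x axis of mill, either way round below 0.15 rad or angle between the x axis of lid and the y axis of mill, either way round below 0.15 rad)), for 0.2 s.
4. the start button is pressed (value of joint start above 0.004 m), for 0.05 s.
At the end, for the whole second after the job is handed in: Burr upright (0.2 rad) on the chamber floor (4 mm; 8 mm from the axis). Lid at rest, level (0.08 rad), within 5 mm of the neck axis, its origin at least 26.5 mm below the rim (home: 30) and turned to within 0.15 rad of the stops. Button sprung back (under 2 mm) (all of step 3 and horizontal distance between burr and chamber_floor below 0.008 m and z of burr in the frame of chamber_floor below 0.004 m and angle between burr's own z axis and vertical below 0.2 rad and value of joint start below 0.002 m and linear speed of lid below 0.02 m/s); the robot touches nothing.
It fails at once if the start button is pressed while the lid is not home (value of joint start above 0.004 m and not (horizontal distance between lid and neck below 0.005 m and z of lid in the frame of neck below -0.0265 m and angle between lid's own z axis and vertical below 0.08 rad and (angle between the x axis of lid and the x axis of mill, either way round below 0.15 rad or angle between the x axis of lid and the y axis of mill, either way round below 0.15 rad))).
It fails at once if the bowl, stick or cup is moved by more than 30 mm (distance of any of bowl, stick, cup from where it was at the start of the episode above 0.03 m).
It also fails if it takes over 72 s, if anything falls off the work surface, if the arm or the gripper's body presses on something with over 40 N, if the wrist force passes 120 N, or if a joint passes its speed limit or range.

## Working session

There is one attempt and no reset: what is moved stays moved. The work goes in short steps, Python scripts to look and compute and a tool call to move; the robot and the scene stay as the last step left them, time stands still between calls to the robot, and variables do not carry over. Pictures are saved under pics/ and viewed, at most 10 in all, crops included, and the job is handed in when it is done.

Besides the shell and the picture viewer there is one more tool, called after "Call:" as a command line: name --argument value ..., lists and objects as JSON in quotes. apply_moves: Moves the arm, as the interface text tells. Shift numbers are shares of 0.25 m and turn numbers shares of pi rad, none past 1 either way. Its arguments: {"type":"object","properties":{"moves":{"type":"array"},"squeeze":{"type":"number"}},"required":["moves"]}

```bash
mkdir -p pics; ls; cat > h.py <<'E'
import numpy as np, cv2
from cell import manip, viewer
def ray(name,u,v,info=None):
    i=info or viewer.camera_info(name); K=np.array(i["camera_matrix"]);R=np.array(i["R"]);t=np.array(i["t"])
    dist=np.array([i["k1"],0,0,0,0],float)
    p=np.array([(u-K[0,2])/K[0,0],(v-K[1,2])/K[1,1]]); q=p.copy()
    for _ in range(30): q=p/(1+i["k1"]*(q@q))
    return -R.T@t, R.T@np.array([q[0],q[1],1.])
def onz(name,u,v,z,info=None):
    c,d=ray(name,u,v,info); return c+d*(z-c[2])/d[2]
def proj(name,X,info=None):
    i=info or viewer.camera_info(name); K=np.array(i["camera_matrix"])
    x=np.array(i["R"])@np.array(X)+np.array(i["t"]); q=x[:2]/x[2]; q=q*(1+i["k1"]*(q@q))
    return K[0,0]*q[0]+K[0,2],K[1,1]*q[1]+K[1,2]
E
python3 - <<'E'
from h import *
s=viewer.camera("scene");t=viewer.camera("top")
cv2.imwrite("pics/s0.png",s);cv2.imwrite("pics/t0.png",t)
st=manip.read_state();print(st["clock"],st["eef_pos"],st["eef_rot"],manip.tip_reach)
for n in("scene","top","wrist"):
    i=viewer.camera_info(n);c=-np.array(i["R"]).T@np.array(i["t"]);print(n,c,i["k1"],np.array(i["R"])[2])
E
```

```text
pics
0.1 [202.79962637 511.02075935 221.97211512] [-3.14060389e+00 -3.87293087e-05  2.76378816e+00] 17.0
scene [1166.8894188   834.27988411  747.62394314] -0.05732823084233813 [-0.51652567 -0.65511202 -0.55138868]
top [ 330.63294793   81.26614625 1212.79884418] -0.10801994211718215 [ 1.99009600e-01 -9.30683382e-05 -9.79997536e-01]
wrist [130.78451431 539.91354514 384.02047123] -0.05898767688898179 [ 0.24743593 -0.09890239 -0.96384323]
```

View pics/s0.png

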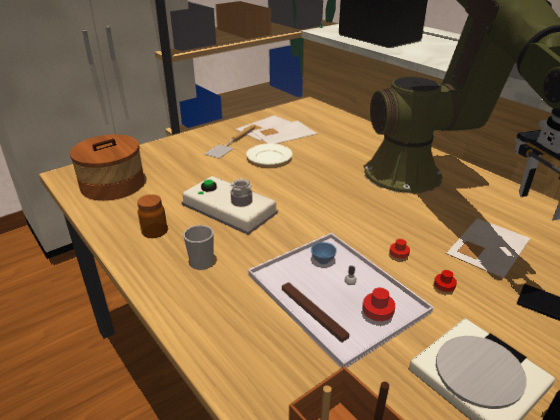

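View pics/t0.png

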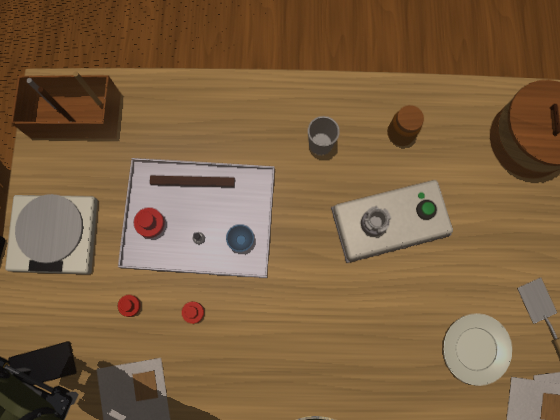

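The scene shows three red lids. In the top view they are at (149,222) on the tray, and at (129,306) and (193,312) on the table. The burr is at (198,238), the bowl at (240,238), the chamber at (376,221) and the button at (427,209). The tray lid is the largest. I'll measure it and confirm in a crop.

```bash
cat > m.py <<'E'
from h import *
t=cv2.imread("pics/t0.png");s=cv2.imread("pics/s0.png")
def blobs(im,lo,hi,amin=30,roi=None):
    hsv=cv2.cvtColor(im,cv2.COLOR_BGR2HSV)
    m=cv2.inRange(hsv,lo,hi)
    if lo[0]==0: m|=cv2.inRange(hsv,(174,lo[1],lo[2]),(180,255,255))
    n,l,st,c=cv2.connectedComponentsWithStats(m)
    return [(st[i].tolist(),c[i].round(1).tolist()) for i in range(1,n) if st[i][4]>amin]
print("red",blobs(t,(0,200,60),(6,255,255)))
print("green",blobs(t,(45,120,40),(80,255,255),8))
for (st,c) in blobs(t,(0,200,60),(6,255,255)):
    x,y,w,h,a=st
    a=onz("top",x,y+h/2,30);b=onz("top",x+w,y+h/2,30);print("width mm",np.linalg.norm(a-b),onz("top",*c,35))
# mill base top (z45) white hull
g=cv2.inRange(cv2.cvtColor(t,cv2.COLOR_BGR2HSV),(0,0,120),(180,60,255)); g[:, :325]=0; g[:,455:]=0; g[:175]=0; g[265:]=0
cs,_=cv2.findContours(g,cv2.RETR_EXTERNAL,cv2.CHAIN_APPROX_NONE);c=max(cs,key=cv2.contourArea)
P=np.array([onz("top",*p[0],45)[:2] for p in c],np.float32);print("mill rect",cv2.minAreaRect(P))
for n,u,v,z in[("neck",376,221,105),("neckc",376,220,95),("btn",427,209,50),("burr",198,238,40),("bowl",240,238,30),("cup",323,130,90)]: print(n,onz("top",u,v,z).round(1))
crop=np.hstack([cv2.resize(t[190:330,110:260],(600,560),interpolation=cv2.INTER_CUBIC)[:, :390],cv2.resize(t[175:265,325:455],None,fx=3.1,fy=6.2222,interpolation=cv2.INTER_CUBIC)[:,:403]])
cv2.imwrite("pics/c1.png",crop)
E
python3 m.py
```

```text
red [([118, 296, 22, 21, 211], [126.2, 306.6])]
green [([418, 193, 6, 5, 24], [420.9, 195.2]), ([422, 202, 13, 13, 126], [427.8, 207.9])]
width mm 49.681552122925986 [357.96583391 422.15974732  35.        ]
mill rect ((567.7578125, -169.87539672851562), (125.08248901367188, 245.8216552734375), 15.482440948486328)
neck [ 548.6 -118.7  105. ]
neckc [ 552.8 -120.6   95. ]
btn [ 589.5 -245.4   50. ]
burr [514.3 268.9  40. ]
bowl [518.  175.5  30. ]
cup [756.6  -5.9  90. ]
```

View pics/c1.png

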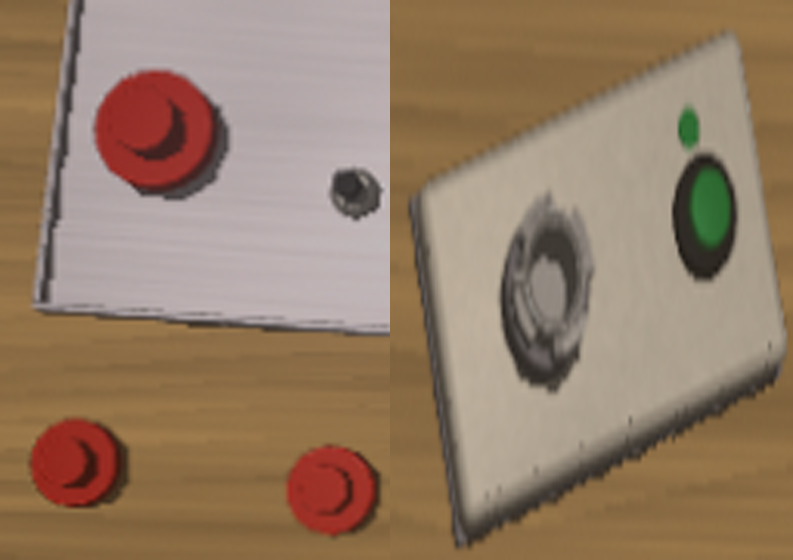

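The lid at top-view (145,219) spans about 30 px, or 68 mm at 2.26 mm/px, so it is the one meant. The table lids at (129,306) and (193,312) are only about 50 mm wide. The mill rectangle measures 125x246 at about 15.5°, which puts the neck near (554,-122) and the button near (588,-242). Both agree with the direct readings.

```bash
cat >> h.py <<'E'
from scipy.spatial.transform import Rotation as Ro
def go(x,y,z,yaw,pos=None,rot=None):
    s=manip.read_state(); p=np.array(s["eef_pos"] if pos is None else pos); R=Ro.from_euler("xyz",s["eef_rot"] if rot is None else rot)
    T=Ro.from_euler("xyz",[np.pi,0,yaw]); print("shift",(R.inv().apply(np.array([x,y,z])-p)/250).round(4),"turn",((R.inv()*T).as_rotvec()/np.pi).round(4))
E
python3 - <<'E'
from h import *
print("lid",onz("top",145,218.7,67),"burr",onz("top",197.5,236.3,47),"lid skirt",onz("top",148.8,222.5,39))
go(*onz("top",197.5,236.3,47)[:2],150,np.pi/2)
E
```

```text
lid [550.58801799 384.72757374  67.        ] burr [517.03073273 269.06715062  47.        ] lid skirt [547.39806379 382.80866848  39.        ]
shift [-1.5253 -0.4356  0.2883] turn [-3.000e-04  2.000e-04  3.797e-01]
```

Call:
apply_moves --moves '[[[-0.8, -0.22, 0.1], [0, 0, 0.38], 0], [[-0.8, -0.22, 0.1], [0, 0, 0.38], 0], [[-0.8, -0.22, 0.1], [0, 0, 0.38], 0], [[-0.8, -0.22, 0.1], [0, 0, 0.38], 0], [[-0.8, -0.22, 0.1], [0, 0, 0.38], 0], [[-0.8, -0.22, 0.1], [0, 0, 0.38], 0], [[-0.8, -0.22, 0.1], [0, 0, 0.38], 0], [[-0.8, -0.22, 0.1], [0, 0, 0.38], 0], [[-0.8, -0.22, 0.1], [0, 0, 0.38], 0], [[-0.8, -0.22, 0.1], [0, 0, 0.38], 0], [[-0.8, -0.22, 0.1], [0, 0, 0.38], 0]]'

```text
clock: 1.02
eef_pos: [368.4, 386.2, 197.2]
eef_rot: [-3.141, 0.0, 1.567]
wrist_force: [0.4, 0.8, -0.2]
finger_gap: 94.3
finger_force: 0.0
```

```bash
python3 -c "
from h import *
go(517,269,150,np.pi/2)"
```

```text
shift [-0.4661  0.5964  0.1886] turn [-0.0001  0.0001 -0.0013]
```

Call:
apply_moves --moves '[[[-0.466, 0.596, 0.189], [0, 0, 0], 0.3], [[-0.466, 0.596, 0.189], [0, 0, 0], 0.3], [[-0.466, 0.596, 0.189], [0, 0, 0], 0.3], [[-0.466, 0.596, 0.189], [0, 0, 0], 0.3], [[-0.466, 0.596, 0.189], [0, 0, 0], 0.3], [[-0.466, 0.596, 0.189], [0, 0, 0], 0.3], [[-0.466, 0.596, 0.189], [0, 0, 0], 0.3], [[-0.466, 0.596, 0.189], [0, 0, 0], 0.3]]'

```text
clock: 1.68
eef_pos: [517.0, 270.0, 150.2]
eef_rot: [-3.141, 0.0, 1.572]
wrist_force: [-0.9, -0.5, -0.8]
finger_gap: 65.5
finger_force: 0.0
```

```bash
python3 - <<'E'
from h import *
i=viewer.camera_info("wrist");im=viewer.camera("wrist");cv2.imwrite("pics/w1.png",im)
print(manip.read_state()["eef_pos"],proj("wrist",[517,269,47],i),proj("wrist",[548.5,383.5,67],i),-np.array(i["R"]).T@i["t"])
import json;json.dump({k:np.array(v).tolist() for k,v in i.items()},open("w1.json","w"))
E
```

```text
[516.81959042 270.3750134  150.44263121] (np.float64(281.60848689452877), np.float64(211.68785323689144)) (np.float64(322.33324387755846), np.float64(77.0983568712503)) [517.09730357 347.7520732  312.20661878]
```

View pics/w1.png

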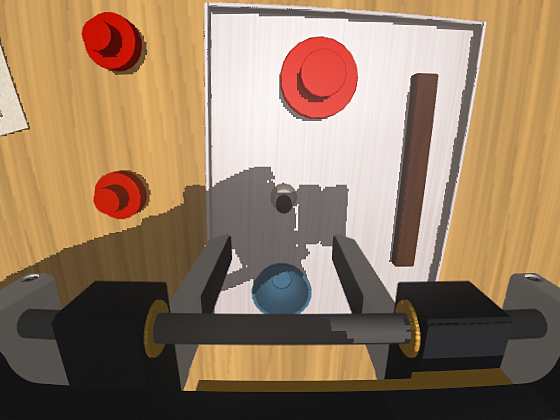

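The wrist view shows the burr's black grip at (284,203), the lid knob at (323,73) and the bowl at (281,287), all clear of the fingers.

```bash
python3 - <<'E'
from h import *
import json
i=json.load(open("w1.json"));im=cv2.imread("pics/w1.png")
g=cv2.cvtColor(im,cv2.COLOR_BGR2GRAY)
m=(g<60).astype(np.uint8);r=np.zeros_like(m);r[185:222,265:300]=1
n,l,st,c=cv2.connectedComponentsWithStats(m*r);k=1+np.argmax(st[1:,4]);print("grip",st[k],c[k],onz("wrist",*c[k],44,i))
x,y,w,h,_=st[k]
a=onz("wrist",x,y,40,i);b=onz("wrist",x+w,y,40,i);print("w",np.linalg.norm(a-b))
hsv=cv2.cvtColor(im,cv2.COLOR_BGR2HSV);red=(cv2.inRange(hsv,(0,150,60),(8,255,255))|cv2.inRange(hsv,(172,150,60),(180,255,255)));red[:,:270]=0;red[140:]=0
cs,_=cv2.findContours(red,cv2.RETR_EXTERNAL,cv2.CHAIN_APPROX_NONE);cc=max(cs,key=cv2.contourArea)
e=cv2.fitEllipse(cc);print("skirt",e,onz("wrist",*e[0],39,i), "knob",onz("wrist",323,73,67,i))
print("skirt w",np.linalg.norm(onz("wrist",e[0][0]-e[1][0]/2,e[0][1],39,i)-onz("wrist",e[0][0]+e[1][0]/2,e[0][1],39,i)))
E
```

```text
grip [276 195  16  18 228] [283.35087719 203.75438596] [518.62731261 275.84869412  44.        ]
w 15.067354112794934
skirt ((318.4818420410156, 77.03836059570312), (75.83936309814453, 80.32897186279297), 10.013320922851562) [548.75851706 387.60891088  39.        ] knob [548.92836438 386.49964417  67.        ]
skirt w 65.53622487654943
```

Call:
apply_moves --moves '[[[0.02, 0.006, 0.2], [0, 0, 0], 0.3], [[0.02, 0.006, 0.33], [0, 0, 0], 0.4], [[0.02, 0.006, 0.389], [0, 0, 0], 0.4], [[0.02, 0.006, 0.389], [0, 0, 0], 0.4], [[0.02, 0.006, 0.389], [0, 0, 0], 1], [[0.02, 0.006, 0.389], [0, 0, 0], 1], [[0.02, 0.006, 0.389], [0, 0, 0], 1], [[0.02, 0.006, 0.389], [0, 0, 0], 1], [[0.02, 0.006, 0.389], [0, 0, 0], 1], [[0.02, 0.006, 0.389], [0, 0, 0], 1], [[0.02, 0.006, 0.389], [0, 0, 0], 1]]' --squeeze 20

```text
clock: 2.65
eef_pos: [519.0, 274.7, 53.3]
eef_rot: [3.141, -0.0, 1.57]
wrist_force: [-0.8, 0.0, 3.7]
finger_gap: 14.0
finger_force: 20.0
```

Call:
apply_moves --moves '[[[0, 0, -0.16], [0, 0, 0], 1], [[0, 0, -0.32], [0, 0, 0], 1], [[0, 0, -0.48], [0, 0, 0], 1], [[-0.2, 0.02, -0.52], [0, 0, 0], 1], [[-0.4, 0.04, -0.52], [0, 0, 0], 1], [[-0.55, 0.06, -0.52], [0, 0, 0], 1], [[-0.7, 0.08, -0.52], [0, 0, 0], 1], [[-0.85, 0.1, -0.52], [0, 0, 0], 1], [[-1, 0.12, -0.52], [0, 0, 0], 1], [[-1, 0.14, -0.52], [0, 0, 0], 1]]'

```text
clock: 3.48
eef_pos: [553.8, 19.0, 183.1]
eef_rot: [3.142, 0.001, 1.565]
wrist_force: [0.4, -0.1, -0.2]
finger_gap: 14.0
finger_force: 20.0
```

Call:
apply_moves --moves '[[[-0.16, 0, 0], [0, 0, 0], 1], [[-0.32, 0, 0], [0, 0, 0], 1], [[-0.46, 0, 0], [0, 0, 0], 1], [[-0.58, 0, 0], [0, 0, 0], 1], [[-0.59, 0, 0], [0, 0, 0], 1], [[-0.59, 0, 0], [0, 0, 0], 1], [[-0.59, 0, 0], [0, 0, 0], 1]]'

```text
clock: 4.07
eef_pos: [553.5, -122.3, 182.8]
eef_rot: [-3.141, -0.0, 1.57]
wrist_force: [0.1, 0.2, -1.0]
finger_gap: 14.3
finger_force: 20.0
```

```bash
python3 - <<'E'
from h import *
import json
i=viewer.camera_info("wrist");im=viewer.camera("wrist");cv2.imwrite("pics/w2.png",im)
s=manip.read_state();print(s["eef_pos"],s["finger_gap"],s["joints"],proj("wrist",[554.4,-121.7,105],i))
json.dump({k:np.array(v).tolist() for k,v in i.items()},open("w2.json","w"))
E
```

```text
[ 553.63622221 -121.85633811  182.92521543] 14.188788218709762 [-2.81346543e-01  3.71445182e-01  1.52012495e+00  2.14263142e-04
  1.25019877e+00 -2.81312544e-01] (np.float64(282.57029104060524), np.float64(218.36868629582716))
```

View pics/w2.png

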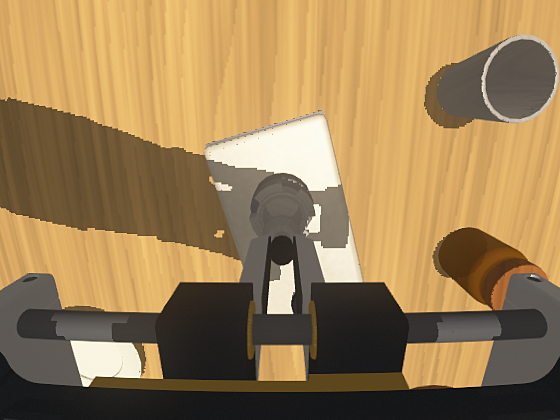

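The burr hangs straight from the fingers, with its grip at (282,248), over the chamber at about (282,205). I'll enlarge this to separate the foot from the neck.

```bash
python3 - <<'E'
from h import *
import json
i=json.load(open("w2.json"));im=cv2.imread("pics/w2.png")[160:270,225:345]
im=cv2.convertScaleAbs(im,alpha=1.8)
cv2.imwrite("pics/c2.png",cv2.resize(im,None,fx=5,fy=5,interpolation=cv2.INTER_CUBIC))
p=[553.6,-121.9]
for n,X in [("foot c bottom",(p[0],p[1],134)),("foot c top",(p[0],p[1],150)),("rim",(554.4,-121.7,105)),("shoulder",(554.4,-121.7,78))]:
  for d in((0,0),(1,0),(0,1)):
    r=14 if "foot" in n else (22.5 if n=="rim" else 30); 
    print(n,d,((np.array(proj("wrist",(X[0]+d[0]*r,X[1]+d[1]*r,X[2]),i))-[225,160])*5).round())
E
```

```text
foot c bottom (0, 0) [283. 352.]
foot c bottom (1, 0) [376. 352.]
foot c bottom (0, 1) [283. 263.]
foot c top (0, 0) [283. 391.]
foot c top (1, 0) [383. 391.]
foot c top (0, 1) [283. 296.]
rim (0, 0) [288. 292.]
rim (1, 0) [420. 292.]
rim (0, 1) [288. 162.]
shoulder (0, 0) [287. 248.]
shoulder (1, 0) [448. 247.]
shoulder (0, 1) [287.  89.]
```

View pics/c2.png

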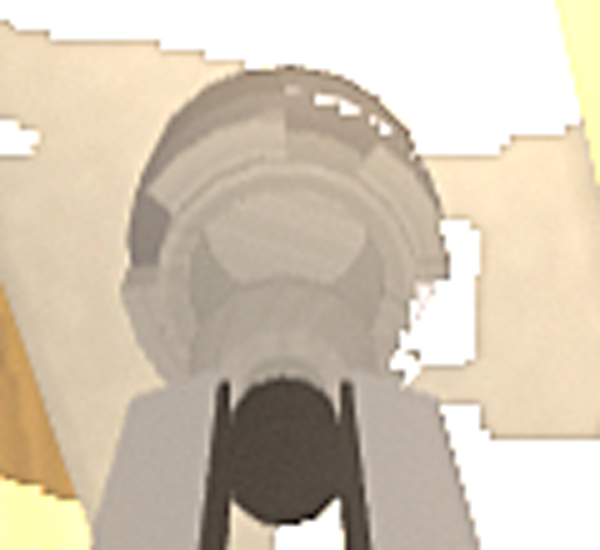

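The mouth ring is centred near crop (286,292), which matches the predicted (288,292). The foot's +y edge sits at about 275 against a predicted 263, so the burr is about 2 mm further toward -y. I'll shift +1.5 mm in y and lower.

Call:
apply_moves --moves '[[[0.006, 0, 0.08], [0, 0, 0], 1], [[0.006, 0, 0.12], [0, 0, 0], 1], [[0.006, 0, 0.14], [0, 0, 0], 1], [[0.006, 0, 0.16], [0, 0, 0], 1], [[0.006, 0, 0.17], [0, 0, 0], 1], [[0.006, 0, 0.17], [0, 0, 0], 1]]'

```text
clock: 4.62
eef_pos: [553.6, -121.1, 140.2]
eef_rot: [-3.141, -0.0, 1.57]
wrist_force: [-0.4, 0.9, -1.5]
finger_gap: 14.2
finger_force: 20.0
```

Call:
apply_moves --moves '[[[0, 0, 0.03], [0, 0, 0], 1], [[0, 0, 0.05], [0, 0, 0], 1], [[0, 0, 0.067], [0, 0, 0], 1], [[0, 0, 0.067], [0, 0, 0], 1]]'

```text
clock: 4.95
eef_pos: [553.2, -121.3, 122.6]
eef_rot: [-3.14, -0.0, 1.57]
wrist_force: [-0.0, 0.6, -0.4]
finger_gap: 14.3
finger_force: 20.0
```

Call:
apply_moves --moves '[[[0, 0, 0], [0, 0, 0], 0.7], [[0, 0, 0], [0, 0, 0], 0.6], [[0, 0, 0], [0, 0, 0], 0.5], [[0, 0, 0], [0, 0, 0], 0.5], [[0, 0, -0.12], [0, 0, 0], 0.5], [[0, 0, -0.28], [0, 0, 0], 0.3], [[0, 0, -0.28], [0, 0, 0], 0], [[0, 0, -0.28], [0, 0, 0], 0], [[0, 0, -0.28], [0, 0, 0], 0], [[0, 0, -0.28], [0, 0, 0], 0]]'

```text
clock: 5.78
eef_pos: [553.1, -121.2, 192.6]
eef_rot: [-3.14, -0.0, 1.57]
wrist_force: [-0.3, 0.3, 1.0]
finger_gap: 76.8
finger_force: 0.0
```

```bash
python3 - <<'E'
from h import *
import json
i=viewer.camera_info("wrist");im=viewer.camera("wrist");cv2.imwrite("pics/w3.png",im)
json.dump({k:np.array(v).tolist() for k,v in i.items()},open("w3.json","w"))
c=cv2.convertScaleAbs(im[130:280,200:370],alpha=1.6)
cv2.imwrite("pics/c3.png",cv2.resize(c,None,fx=4,fy=4,interpolation=cv2.INTER_CUBIC))
for X in[(554.4,-121.7,105),(554.4,-121.7,98)]:print(((np.array(proj("wrist",X,i))-[200,130])*4).round())
print(manip.read_state()["eef_pos"])
E
```

```text
[333. 345.]
[332. 336.]
[ 553.16322787 -121.19395361  192.52331518]
```

View pics/c3.png

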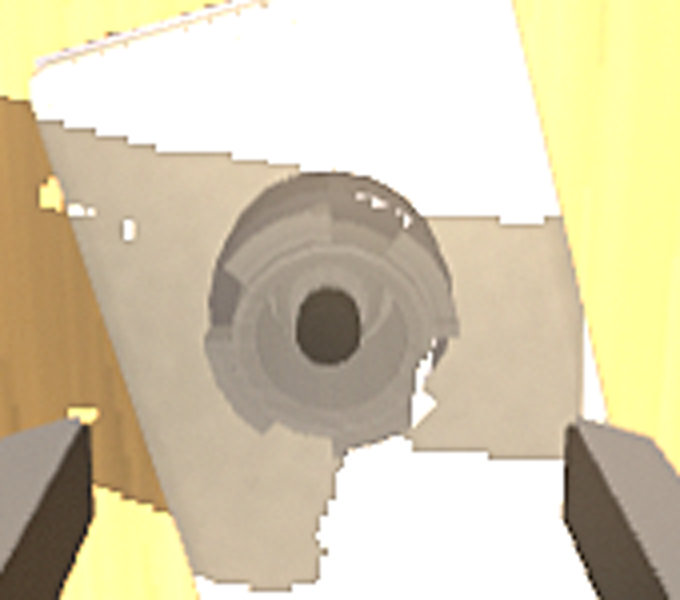

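The burr stands upright in the chamber with its grip at crop (329,332), predicted (332,336). The mouth ring centre at (329,342) refines the neck to about (553.7,-121). Next is the lid.

Call:
apply_moves --moves '[[[0.16, 0, 0], [0, 0, 0], 0.3], [[0.32, 0, 0], [0, 0, 0], 0.3], [[0.48, 0, 0], [0, 0, 0], 0.3], [[0.64, 0, 0], [0, 0, 0], 0.3], [[0.8, 0, 0], [0, 0, 0], 0.3], [[0.95, 0, 0], [0, 0, 0], 0.3], [[1, 0, 0], [0, 0, 0], 0.3]]'

```text
clock: 6.42
eef_pos: [553.0, 132.8, 192.8]
eef_rot: [-3.14, -0.0, 1.573]
wrist_force: [-0.3, 0.0, 0.3]
finger_gap: 65.7
finger_force: 0.0
```

Call:
apply_moves --moves '[[[0.16, 0, 0], [0, 0, 0], 0.3], [[0.32, 0, 0], [0, 0, 0], 0.3], [[0.48, 0, 0.04], [0, 0, 0], 0.3], [[0.64, -0.01, 0.08], [0, 0, 0], 0.3], [[0.8, -0.016, 0.12], [0, 0, 0], 0.3], [[0.95, -0.016, 0.13], [0, 0, 0], 0.3], [[1, -0.016, 0.13], [0, 0, 0], 0.3], [[1, -0.016, 0.13], [0, 0, 0], 0.3], [[1, -0.016, 0.13], [0, 0, 0], 0.3]]'

```text
clock: 7.17
eef_pos: [549.8, 378.4, 160.0]
eef_rot: [-3.14, 0.001, 1.571]
wrist_force: [0.6, 0.1, -0.2]
finger_gap: 65.6
finger_force: 0.0
```

```bash
cat > lid.py <<'E'
from h import *
import sys
i=viewer.camera_info("wrist");im=viewer.camera("wrist");cv2.imwrite("pics/%s.png"%sys.argv[1],im)
print(manip.read_state()["eef_pos"],manip.read_state()["joints"])
hsv=cv2.cvtColor(im,cv2.COLOR_BGR2HSV);red=(cv2.inRange(hsv,(0,140,40),(8,255,255))|cv2.inRange(hsv,(172,140,40),(180,255,255)))
cs,_=cv2.findContours(red,cv2.RETR_EXTERNAL,cv2.CHAIN_APPROX_NONE)
for c in cs:
    if cv2.contourArea(c)>800:
        e=cv2.fitEllipse(c); P=np.array([onz("wrist",*p[0],39,i)[:2] for p in c],np.float32)
        print("ell",np.round(e[0],1),np.round(e[1],1),"at z39",cv2.minEnclosingCircle(P),cv2.boundingRect(c))
E
python3 lid.py w4
```

```text
[550.11282433 377.62188431 160.50242328] [ 5.46781123e-01  6.13821436e-01  1.21521545e+00 -2.45711060e-04
  1.31375778e+00  5.48013482e-01]
ell [280.5 195.3] [64.7 66.5] at z39 ((549.2044677734375, 388.3181457519531), 34.0306510925293) (247, 161, 69, 68)
ell [ 99.4 158.2] [46.3 53.5] at z39 ((371.6580505371094, 426.0142822265625), 28.003639221191406) (72, 135, 55, 48)
```

The lid's skirt circle has radius 34.0 mm at (549,388), which is the given size, so I'll grasp the knob.

Call:
apply_moves --moves '[[[0.04, -0.004, 0.15], [0, 0, 0], 0.35], [[0.04, -0.004, 0.28], [0, 0, 0], 0.35], [[0.04, -0.004, 0.37], [0, 0, 0], 0.35], [[0.04, -0.004, 0.406], [0, 0, 0], 0.35], [[0.04, -0.004, 0.406], [0, 0, 0], 0.35], [[0.04, -0.004, 0.406], [0, 0, 0], 1], [[0.04, -0.004, 0.406], [0, 0, 0], 1], [[0.04, -0.004, 0.406], [0, 0, 0], 1], [[0.04, -0.004, 0.406], [0, 0, 0], 1], [[0.04, -0.004, 0.406], [0, 0, 0], 1], [[0.04, -0.004, 0.406], [0, 0, 0], 1]]' --squeeze 25

```text
clock: 8.13
eef_pos: [549.3, 388.7, 60.4]
eef_rot: [3.141, -0.0, 1.57]
wrist_force: [-0.4, -0.5, 4.4]
finger_gap: 35.8
finger_force: 25.0
```

Call:
apply_moves --moves '[[[0, 0, -0.16], [0, 0, 0], 1], [[0, 0, -0.32], [0, 0, 0], 1], [[0, 0, -0.46], [0, 0, 0], 1], [[-0.16, 0, -0.5], [0, 0, 0], 1], [[-0.32, 0, -0.5], [0, 0, 0], 1], [[-0.48, 0, -0.5], [0, 0, 0], 1], [[-0.64, 0, -0.5], [0, 0, 0], 1], [[-0.8, 0, -0.5], [0, 0, 0], 1], [[-0.95, 0, -0.5], [0, 0, 0], 1], [[-1, 0, -0.5], [0, 0, 0], 1]]'

```text
clock: 8.97
eef_pos: [548.5, 134.6, 184.7]
eef_rot: [-3.141, 0.001, 1.567]
wrist_force: [0.1, -0.7, -1.9]
finger_gap: 35.4
finger_force: 25.0
```

Call:
apply_moves --moves '[[[-0.16, 0, 0], [0, 0, 0], 1], [[-0.32, 0, 0], [0, 0, 0], 1], [[-0.48, 0, 0], [0, 0, 0], 1], [[-0.64, 0, 0], [0, 0, 0], 1], [[-0.8, 0.01, 0], [0, 0, 0], 1], [[-0.92, 0.018, 0], [0, 0, 0], 1], [[-1, 0.018, 0], [0, 0, 0], 1], [[-1, 0.018, 0], [0, 0, 0], 1], [[-1, 0.018, 0], [0, 0, 0], 1], [[-1, 0.018, 0], [0, 0, 0], 1]]'

```text
clock: 9.8
eef_pos: [553.1, -110.4, 184.6]
eef_rot: [-3.141, -0.0, 1.571]
wrist_force: [0.0, 1.1, -1.8]
finger_gap: 35.6
finger_force: 25.0
```

```bash
python3 - <<'E'
from h import *
import json
s=manip.read_state();print(s["eef_pos"],s["finger_gap"],s["joints"][5]);go(553.7,-120.5,165,np.pi/2)
E
```

```text
[ 553.11545215 -110.40875511  184.55698873] 35.641505629054414 -0.26184478377254666
shift [-0.0404  0.0024  0.0782] turn [-0.0001 -0.0001 -0.0001]
```

Call:
apply_moves --moves '[[[-0.04, 0.0024, 0.04], [0, 0, 0], 1], [[-0.04, 0.0024, 0.07], [0, 0, 0], 1], [[-0.04, 0.0024, 0.09], [0, 0, 0], 1], [[-0.04, 0.0024, 0.11], [0, 0, 0], 1], [[-0.04, 0.0024, 0.12], [0, 0, 0], 1], [[-0.04, 0.0024, 0.12], [0, 0, 0], 1]]'

```text
clock: 10.3
eef_pos: [553.6, -120.9, 154.0]
eef_rot: [-3.141, -0.0, 1.57]
wrist_force: [-0.2, 1.3, -2.2]
finger_gap: 35.6
finger_force: 25.0
```

Call:
apply_moves --moves '[[[0, 0, 0.015], [0, 0, 0], 1], [[0, 0, 0.03], [0, 0, 0], 1], [[0, 0, 0.04], [0, 0, 0], 1], [[0, 0, 0.04], [0, 0, 0], 1]]'

```text
clock: 10.63
eef_pos: [553.6, -121.2, 144.2]
eef_rot: [-3.141, -0.0, 1.57]
wrist_force: [0.9, 2.9, -3.5]
finger_gap: 35.5
finger_force: 25.0
```

Call:
apply_moves --moves '[[[0.004, 0, 0.006], [0, 0, 0], 1], [[0.004, 0, 0.012], [0, 0, 0], 1], [[0.004, 0, 0.012], [0, 0, 0], 1]]'

```text
clock: 10.88
eef_pos: [553.5, -120.5, 141.4]
eef_rot: [-3.141, 0.0, 1.57]
wrist_force: [0.6, 0.6, -0.7]
finger_gap: 35.4
finger_force: 25.0
```

Call:
apply_moves --moves '[[[0, 0, 0.004], [0, 0, 0], 1], [[0, 0, 0.006], [0, 0, 0], 1], [[0, 0, 0.006], [0, 0, 0], 1]]'

```text
clock: 11.13
eef_pos: [553.7, -120.5, 140.3]
eef_rot: [3.142, 0.0, 1.57]
wrist_force: [0.3, 0.5, -0.9]
finger_gap: 35.4
finger_force: 25.0
```

Call:
apply_moves --moves '[[[0, 0, 0.004], [0, 0, 0], 1], [[0, 0, 0.008], [0, 0, 0], 1], [[0, 0, 0.008], [0, 0, 0], 1]]'

```text
clock: 11.38
eef_pos: [553.8, -120.5, 139.9]
eef_rot: [3.141, 0.001, 1.57]
wrist_force: [-7.7, 1.0, 16.2]
finger_gap: 35.8
finger_force: 25.0
```

Contact at an origin height of about 83.5 mm, so the lid rests on the ramps. I'll ease off 1 mm and turn counter-clockwise.

Call:
apply_moves --moves '[[[0, 0, -0.004], [0, 0, 0], 1], [[0, 0, -0.004], [0, 0, -0.03], 1], [[0, 0, -0.004], [0, 0, -0.06], 1], [[0, 0, -0.004], [0, 0, -0.09], 1], [[0, 0, -0.004], [0, 0, -0.09], 1]]'

```text
clock: 11.8
eef_pos: [554.1, -120.6, 140.2]
eef_rot: [3.14, 0.001, 1.859]
wrist_force: [-2.9, 0.6, 8.4]
finger_gap: 34.9
finger_force: 25.0
```

Call:
apply_moves --moves '[[[0, 0, 0], [0, 0, -0.03], 1], [[0, 0, 0], [0, 0, -0.06], 1], [[0, 0, 0], [0, 0, -0.06], 1]]'

```text
clock: 12.05
eef_pos: [553.7, -120.4, 139.3]
eef_rot: [3.141, 0.0, 2.046]
wrist_force: [-0.6, 0.8, -1.4]
finger_gap: 35.6
finger_force: 25.0
```

The load is gone, so the lugs are over the gaps. I'll lower a little.

Call:
apply_moves --moves '[[[0, 0, 0.006], [0, 0, -0.015], 1], [[0, 0, 0.012], [0, 0, -0.015], 1], [[0, 0, 0.012], [0, 0, -0.015], 1]]'

```text
clock: 12.3
eef_pos: [553.5, -120.3, 135.7]
eef_rot: [-3.141, -0.0, 2.085]
wrist_force: [-0.5, 0.5, -1.7]
finger_gap: 35.3
finger_force: 25.0
```

Call:
apply_moves --moves '[[[0, 0, 0.008], [0, 0, 0], 1], [[0, 0, 0.014], [0, 0, 0], 1], [[0, 0, 0.018], [0, 0, 0], 1], [[0, 0, 0.018], [0, 0, 0], 1]]'

```text
clock: 12.63
eef_pos: [553.7, -120.4, 131.6]
eef_rot: [-3.141, -0.0, 2.088]
wrist_force: [-0.5, 1.0, -1.0]
finger_gap: 35.6
finger_force: 25.0
```

Call:
apply_moves --moves '[[[0, 0, 0.004], [0, 0, 0], 1], [[0, 0, 0.006], [0, 0, 0], 1], [[0, 0, 0.006], [0, 0, 0], 1], [[0, 0, 0.006], [0, 0, 0], 1]]'

```text
clock: 12.97
eef_pos: [553.8, -120.4, 131.4]
eef_rot: [3.141, 0.001, 2.088]
wrist_force: [-6.1, 0.5, 10.5]
finger_gap: 35.7
finger_force: 25.0
```

Seated on the rim, 56.4 mm below the TCP, so the lid is home. Now clockwise, with 0.5 mm less press.

Call:
apply_moves --moves '[[[0, 0, -0.003], [0, 0, 0.03], 1], [[0, 0, -0.003], [0, 0, 0.06], 1], [[0, 0, -0.003], [0, 0, 0.1], 1], [[0, 0, -0.003], [0, 0, 0.13], 1], [[0, 0, -0.003], [0, 0, 0.17], 1], [[0, 0, -0.003], [0, 0, 0.2], 1], [[0, 0, -0.003], [0, 0, 0.2], 1]]'

```text
clock: 13.55
eef_pos: [554.0, -120.3, 131.4]
eef_rot: [3.14, 0.0, 1.455]
wrist_force: [0.6, -0.9, 3.2]
finger_gap: 35.5
finger_force: 25.0
```

```bash
python3 -c "
from h import *
s=manip.read_state();print(s['moment'],s['wrist_force'],s['eef_rot'],s['eef_pos'])"
```

```text
[-0.1234784  -0.12045873 -0.02444192] [ 0.58260467 -0.93123562  3.2041997 ] [3.14033158e+00 4.16155706e-05 1.45523787e+00] [ 554.04320455 -120.34140128  131.42928727]
```

Call:
apply_moves --moves '[[[0, 0, 0], [0, 0, 0.03], 1], [[0, 0, 0], [0, 0, 0.06], 1], [[0, 0, 0], [0, 0, 0.085], 1], [[0, 0, 0], [0, 0, 0.085], 1]]'

```text
clock: 13.88
eef_pos: [554.0, -120.4, 131.4]
eef_rot: [3.14, -0.0, 1.192]
wrist_force: [0.1, 0.5, 3.8]
finger_gap: 35.4
finger_force: 25.0
```

```bash
python3 -c "
from h import *
s=manip.read_state();print(s['moment'],s['wrist_force'],s['eef_rot'],s['eef_pos'])"
```

```text
[-0.11643344 -0.06303535 -0.04221981] [0.1134875  0.50833163 3.77320271] [ 3.14041370e+00 -1.77794820e-04  1.19243779e+00] [ 554.03327522 -120.39017405  131.4079272 ]
```

Call:
apply_moves --moves '[[[0, 0, 0], [0, 0, 0.03], 1], [[0, 0, 0], [0, 0, 0.055], 1], [[0, 0, 0], [0, 0, 0.055], 1]]'

```text
clock: 14.13
eef_pos: [554.4, -120.2, 131.5]
eef_rot: [3.14, -0.001, 1.022]
wrist_force: [4.6, 0.7, 3.8]
finger_gap: 35.6
finger_force: 25.0
```

```bash
python3 -c "
from h import *
s=manip.read_state();print(s['moment'],s['wrist_force'],s['eef_rot'],s['eef_pos'])"
```

```text
[ 0.32576502 -0.69898968  0.37914299] [4.58514951 0.66076237 3.83111701] [ 3.13953962e+00 -8.83778896e-04  1.02198074e+00] [ 554.41925462 -120.23475839  131.52837847]
```

The moment about z has risen, so it is at the stop. One further small push to confirm.

Call:
apply_moves --moves '[[[0, 0, 0], [0, 0, 0.02], 1], [[0, 0, 0], [0, 0, 0.03], 1], [[0, 0, 0], [0, 0, 0.03], 1]]'

```text
clock: 14.38
eef_pos: [554.7, -120.2, 131.6]
eef_rot: [3.139, -0.001, 0.931]
wrist_force: [7.5, 3.4, 3.1]
finger_gap: 35.6
finger_force: 25.0
```

```bash
python3 -c "
from h import *
s=manip.read_state();print(s['moment'],s['wrist_force'],s['eef_rot'],s['eef_pos'])"
```

```text
[ 0.52105434 -1.16417827  0.48590869] [7.45887704 3.43506295 3.06325425] [ 3.13919100e+00 -1.49408213e-03  9.31233925e-01] [ 554.65386913 -120.1703006   131.60437892]
```

Call:
apply_moves --moves '[[[0, 0, 0], [0, 0, 0.02], 0.5], [[0, 0, 0], [0, 0, 0.02], 0.4], [[0, 0, 0], [0, 0, 0.02], 0.3], [[0, 0, 0], [0, 0, 0.02], 0.3], [[0, 0, -0.15], [0, 0, 0.02], 0.3], [[0, 0, -0.3], [0, 0, 0.02], 0.3], [[0, 0, -0.36], [0, 0, -0.05], 0.5], [[0, 0, -0.36], [0, 0, -0.1], 0.7], [[0, 0, -0.36], [0, 0, -0.15], 1], [[0, 0, -0.36], [0, 0, -0.2], 1], [[0, 0, -0.36], [0, 0, -0.2], 1], [[0, 0, -0.36], [0, 0, -0.2], 1]]'

```text
clock: 15.38
eef_pos: [553.5, -120.4, 220.8]
eef_rot: [-3.141, -0.0, 1.564]
wrist_force: [-0.1, -0.4, 0.8]
finger_gap: 29.2
finger_force: 0.0
```

```bash
python3 lid.py w5; python3 - <<'E'
from h import *
i=viewer.camera_info("wrist")
print(proj("wrist",(553.9,-120.7,110),i),proj("wrist",(587.3,-241,52),i))
im=viewer.camera("wrist"); P=None
hsv=cv2.cvtColor(im,cv2.COLOR_BGR2HSV);g=cv2.inRange(hsv,(45,120,40),(80,255,255))
n,l,st,c=cv2.connectedComponentsWithStats(g)
for k in range(1,n):
    if st[k][4]>15: print(st[k],c[k],onz("wrist",*c[k],54,i))
E
```

```text
[ 553.52276032 -120.38780438  220.79020536] [-2.78762771e-01  3.38188441e-01  1.47460249e+00 -1.20060137e-04
  1.32926846e+00 -2.74171176e-01]
ell [281.7 206.6] [68.6 68.8] at z39 ((553.201904296875, -139.5289306640625), 43.51689910888672) (247, 172, 70, 70)
(np.float64(282.0101247062801), np.float64(208.72239466892432)) (np.float64(308.986312003004), np.float64(287.8245775432795))
[335 274   6   9  37] [337.89189189 277.75675676] [ 622.65265711 -226.03570543   54.        ]
[298 284   9  21 105] [302.56190476 294.72380952] [ 579.21446972 -249.59848291   54.        ]
```

View pics/w5.png

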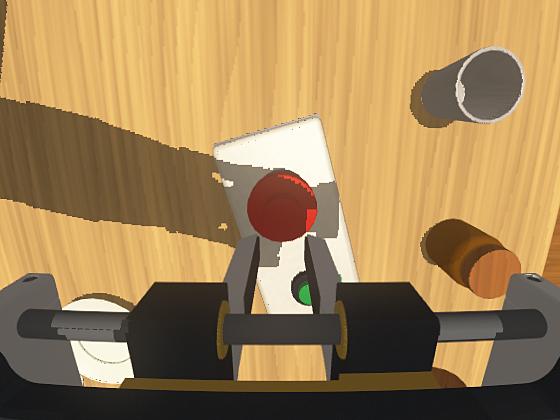

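The lid sits centred and level at (282,207), predicted (282,209). The button at (303,290) is partly hidden by a finger, so I'll move over it and look once.

Call:
apply_moves --moves '[[[-0.15, 0.04, 0], [0, 0, 0], 1], [[-0.3, 0.09, 0.05], [0, 0, 0], 1], [[-0.44, 0.13, 0.1], [0, 0, 0], 1], [[-0.472, 0.135, 0.2], [0, 0, 0], 1], [[-0.472, 0.135, 0.3], [0, 0, 0], 1], [[-0.472, 0.135, 0.3], [0, 0, 0], 1], [[-0.472, 0.135, 0.3], [0, 0, 0], 1]]'

```text
clock: 16.07
eef_pos: [585.0, -238.6, 145.4]
eef_rot: [-3.139, -0.001, 1.553]
wrist_force: [-0.0, 0.7, 0.8]
finger_gap: 0.1
finger_force: 0.0
```

```bash
python3 - <<'E'
from h import *
i=viewer.camera_info("wrist");im=viewer.camera("wrist");cv2.imwrite("pics/w6.png",im)
print(manip.read_state()["eef_pos"],manip.read_state()["finger_gap"])
hsv=cv2.cvtColor(im,cv2.COLOR_BGR2HSV);g=cv2.inRange(hsv,(45,120,30),(80,255,255))
n,l,st,c=cv2.connectedComponentsWithStats(g)
for k in range(1,n):
    if st[k][4]>15:
        x,y,w,h,a=st[k];print(st[k],c[k],onz("wrist",*c[k],54,i),"w",np.linalg.norm(onz("wrist",x,y+h/2,54,i)-onz("wrist",x+w,y+h/2,54,i)))
        print(onz("wrist",x+w/2,y+h/2,54,i))
E
```

```text
[ 585.75184615 -238.6755392   147.04653309] 0.7419722745610613
[268 213  33  23 342] [280.61988304 226.0497076 ] [ 583.79608858 -249.55843117   54.        ] w 29.749021847140632
[ 587.32086995 -248.14235392   54.        ]
```

```bash
python3 - <<'E'
from h import *
im=cv2.imread("pics/w6.png")
cv2.imwrite("pics/c6.png",cv2.resize(im[140:290,200:360],None,fx=4,fy=4,interpolation=cv2.INTER_CUBIC))
for z in(50,60,70):print(z,onz("top",427.8,207.9,z))
E
```

```text
50 [ 592.04185163 -247.35568685   50.        ]
60 [ 589.7937508  -244.52955889   60.        ]
70 [ 587.54564998 -241.70343092   70.        ]
```

View pics/c6.png

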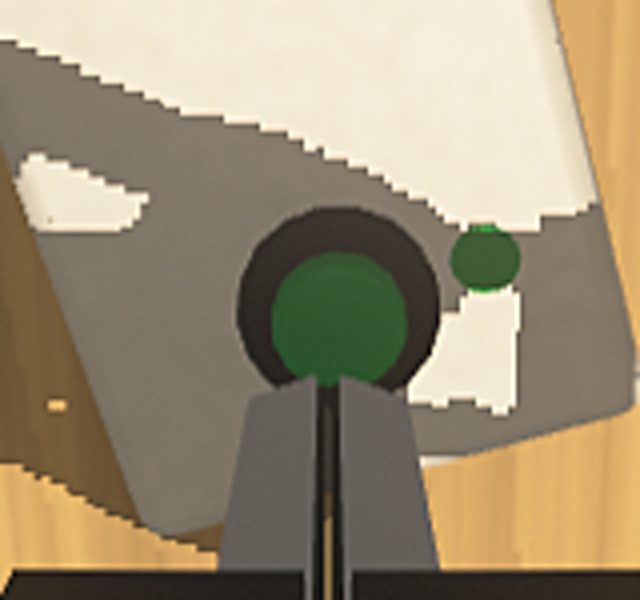

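The green top is at crop (340,318) in its black ring, with the small lamp at (485,258). All the estimates agree on about (587.5,-243), with the button top at roughly z 55–65. The press tolerance is ±15 mm, so I'll descend.

Call:
apply_moves --moves '[[[-0.02, 0.007, 0.1], [0, 0, 0], 1], [[-0.02, 0.007, 0.18], [0, 0, 0], 1], [[-0.02, 0.007, 0.23], [0, 0, 0], 1], [[-0.02, 0.007, 0.26], [0, 0, 0], 1], [[-0.02, 0.007, 0.26], [0, 0, 0], 1]]'

```text
clock: 16.53
eef_pos: [587.4, -243.6, 81.1]
eef_rot: [3.141, -0.0, 1.555]
wrist_force: [-1.0, 1.0, 3.0]
finger_gap: 0.7
finger_force: 1.6
```

Call:
apply_moves --moves '[[[0, 0, 0.006], [0, 0, 0], 1], [[0, 0, 0.012], [0, 0, 0], 1], [[0, 0, 0.012], [0, 0, 0], 1]]'

```text
clock: 16.78
eef_pos: [587.7, -243.9, 79.1]
eef_rot: [3.14, 0.001, 1.554]
wrist_force: [0.9, 2.5, 5.4]
finger_gap: 0.3
finger_force: 2.2
```

Call:
apply_moves --moves '[[[0, 0, 0.006], [0, 0, 0], 1], [[0, 0, 0.012], [0, 0, 0], 1], [[0, 0, 0.016], [0, 0, 0], 1], [[0, 0, 0.016], [0, 0, 0], 1]]'

```text
clock: 17.12
eef_pos: [588.0, -244.0, 77.7]
eef_rot: [3.139, 0.001, 1.554]
wrist_force: [-11.4, 6.7, 30.9]
finger_gap: 0.6
finger_force: 15.3
```

The button bottomed at 31 N. Release and retreat.

Call:
apply_moves --moves '[[[0, 0, -0.02], [0, 0, 0], 1], [[0, 0, -0.15], [0, 0, 0], 1], [[0, 0, -0.3], [0, 0, 0], 1], [[0, 0, -0.45], [0, 0, 0], 1], [[0, 0, -0.55], [0, 0, 0], 1], [[0.12, 0, -0.58], [0, 0, 0], 1], [[0.25, -0.05, -0.58], [0, 0, 0], 1], [[0.4, -0.1, -0.58], [0, 0, 0], 1], [[0.48, -0.136, -0.58], [0, 0, 0], 1], [[0.48, -0.136, -0.58], [0, 0, 0], 1], [[0.48, -0.136, -0.58], [0, 0, 0], 1]]'

```text
clock: 18.03
eef_pos: [555.2, -122.8, 219.6]
eef_rot: [3.141, 0.001, 1.556]
wrist_force: [0.9, -0.1, 0.2]
finger_gap: 0.6
finger_force: 0.0
```

```bash
python3 lid.py w7; python3 -c "
from h import *
i=viewer.camera_info('wrist');print(proj('wrist',(553.9,-120.7,110),i))
im=viewer.camera('wrist');cv2.imwrite('pics/c7.png',cv2.resize(im[140:330,200:380],None,fx=3,fy=3))"
```

```text
[ 555.35975587 -123.57835948  219.34700335] [-2.83214483e-01  3.44089617e-01  1.47012817e+00 -2.58349418e-04
  1.32650870e+00 -2.67054277e-01]
ell [279.8 203.7] [66.8 69.9] at z39 ((552.7056274414062, -138.81167602539062), 43.481937408447266) (245, 170, 70, 67)
(np.float64(279.90612696424824), np.float64(205.88039746621584))
```

View pics/c7.png

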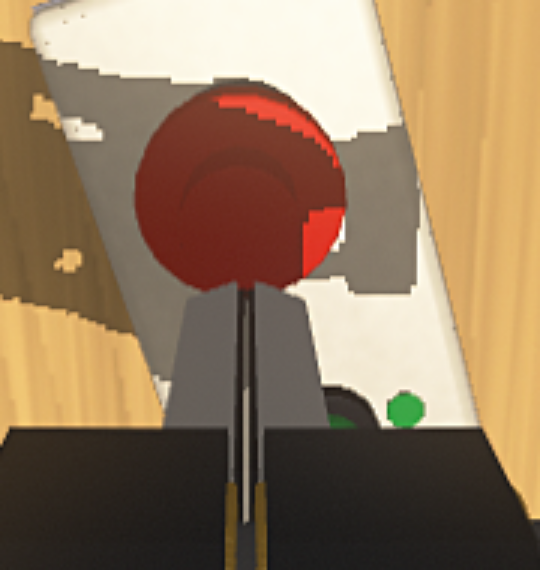

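The lid is level and home, centred at crop (240,186), and the lamp at (405,409) is bright. I'm handing in.

```bash
python3 -c "
from h import *
print(manip.sign_off())"
```

```text
the job is handed in; nothing more can be done
None
```

I handed in the job at about 18 s of the 72 s: the burr stands upright in the chamber, the lid is screwed clockwise to its stop (judged from the rising torque, since the lugs can't be seen), and the start button was pressed fully and released; the verdict was not shown.

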